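Hang the guard door on its lift-off hinge and shut it

ROBOT

A 6-joint arm with a two-finger parallel gripper is mounted at the origin on a cart in front of the work surface, level with it; the furniture and walls round the work are solid. World frame = base frame: x ahead of the robot, y to its left, z up, the work surface at z = 0. Lengths are in m, angles in rad, forces in N, time in s.
With the tool pointing down it reaches from about 0.35 to 0.775 m from the base axis. Payload 5.5 kg.
Tool frame: the origin (TCP) lies at the very end of the fingers, on their centre line; the grasp point (between the pads) lies 19 mm behind it; z points along the fingers, y is the direction in which the jaws open and shut (so a half turn about z gives the same grasp; the last joint's range is limited). The gripper opens to 85 mm and grips with 20 to 120 N. Pads are 22 mm wide; open, the fingers measure 114 mm over their backs; the gripper's body (76 mm by 85 mm) begins 54 mm behind the grasp point. The pads swing forward as they close: fully open they stand 13 mm farther back than shut.
Start: joints at [0.963, 0.313, 0.046, 1.304, 0, 1.431], TCP at [0.259, 0.513, 0.231] pointing down, gripper open.
Joint ranges: [-2.76, 2.76], [-0.86, 1.69], [-1.03, 1.26], [-2.2, 2.34], [-1.47, 1.5], [-3.14, 3.14]. Speed limits (rad/s): [2.57, 2.57, 3.14, 3.14, 3.14, 3.14].

INTERFACE

Orientations are given as a unit quaternion [w, x, y, z].
In Python, from workcell import get_state, read_camera, hand_in, find_in, silhouettes gives the robot as it stands. The module is installed in compiled form; this text tells all that it offers.
- The arm moves only by the tool send_rows, never from a script. Its argument "deltas" is a list that holds one entry, the list of rows, each a list of 6 numbers: the shift along the world's x, y, z in cm, then the turn, a rotation vector about the world's x, y, z in degrees. In form: [[[dx, dy, dz, wx, wy, wz], ...]]. A call has 1 to 12 rows; each row is the pose to reach, as a shift and turn from the pose commanded when the call began; what a row does not reach only later rows make up. A row lasts 1/10 s, in which the tool goes at most 50 mm and 8.59 degrees, less where a joint would pass 70% of its speed; a pose out of reach is approached as far as the arm can. A call with a gripper value outside its range is refused whole. "jaw" is the opening, from -1 (shut) to 1 (fully open), so that 0 is half open, set as the call begins (left out, the last holds). The fingers move at their own pace and stop on an object; "force" is the grip in N (left out, the last holds). Time passes only in rows, so rows that repeat a pose let the fingers close. It gives the time, the measured TCP pose, the force and the opening at its end, in the units of the state.
- get_state(): the state, without advancing time (a new reading comes with each control period).
- read_camera(name): name is "scene" or "top" or "wrist"; returns a dict with "img" (420x560x3 uint8, red, green, blue), "z_map" (420x560 float32, m along the optical axis (not along the pixel's ray), 0 where there is no reading), "vfov" (degrees; the focal length in pixels is half the picture's height over the tangent of half this angle, whatever the lens; pixels are square), "cx", "cy" (the principal point, pixels), "R" (3x3) and "t" (3): a world point X has camera coordinates R X + t; the wrist camera has in their place "hand_eye" (4x4, takes a point from camera to tool coordinates, whose origin is the TCP and whose axes are the flange's). Camera axes: x right, y down, z forward; pixel columns grow to the right and rows downward; lengths in m; the calibration is good to about 2 mm. A picture is of the moment at which its call begins: read the wrist's pose just before it.
- hand_in(): hands the job in, once; it reports no verdict.
Trained networks look in a picture, given as the dict that the camera call returned (one of the last four; its "shot" number tells which), for a name from the list of things; names that differ only in an ending like _2 or _b are one class to them, and where a whole thing is asked for, a point or a joint stands for the part that bears it (a point fixed in the world has none). Each returns a list of dicts, best first, with "conf" (0 to 1); they miss things now and then, are a little off and sometimes report something else, mostly with a low value. They report only what shows in the picture. A call takes as long as a camera call.
- find_in(picture, thing): "box" ([centre column, centre row, width, height] in pixels, round what is visible of it).
- silhouettes(picture, thing): "mask" (420x560 bool, what is visible of it) and "box" ([centre column, centre row, width, height] in pixels, round what is visible of it).
The state is a dict: "clock": time; "joint_pos": joint angles; "qvel": joint speeds; "tau": joint torques, N m; "tcp_pos": TCP position; "orientation": TCP orientation; "wrist_force": force on the tool from outside, world axes, zero at the start; "ft_torque": the same for the moment, N m; "finger_gap": finger opening in m.
Only numpy, scipy, OpenCV 4.12 (cv2) and the standard library are available. Lean on these libraries where they do the work, as an engineer would, in place of code of your own. Each camera call takes 0.05 s, during which the arm holds its last target.

TASK

Put the yellow guard door back on the blue buffing-spindle housing: take it from the wooden stand, lower both hinge knuckles together onto the two upright hinge pins until it sits fully home, with the door standing well open (about square to the housing), and let go of it. Then swing it shut against its rubber stop. The hinge leaf is adjustable sideways and nobody knows just where it was bolted, so feel for the pins; leave the other tools where they lie.

Things in the scene. Friction and masses are not known exactly. Their poses are not given: they have to be found in the camera images.
- door: Loose yellow guard door with clear window, about 0.32 kg, upright in the stand. Origin on the common axis of its two knuckle bores, level with its lower edge. z up, x from knuckles to free edge, -y is the outer face. Sizes in mm: frame x 14 to 130, y -6 to 6, z 0 to 130. A black knob stands 22 out of the outer face at x 121, z 66.
- door_grip (a point): Middle of the door's solid top rail over its centre of mass, at x 68, y 0, z 118 mm in the door's frame: a good place to grip from above, across the 12 mm thickness. The rail runs from z 96 to its top at z 130 mm.
- door_knuckle (a point): Mouth (underside) of the lower knuckle, on the bore axis, at x 0, y 0, z 6 mm in the door's frame. The two steel knuckles are rings of 18 mm outside diameter, bore 10.4 mm, 20 mm long, from z 6 to 26 and z 95 to 115 mm.
- door_edge (a point): Middle of the door's free edge, at x 130, y 0, z 65 mm in the door's frame.
- stand: Fixed wooden stand holding the door, 150 (x) x 70 (y) x 44 mm high, origin at the centre of its underside. The base is 10 mm thick (the door stands on it); cheeks leave a slot along x, 14.4 mm wide, 34 mm deep. The door's x points along the stand's -x. Lift the door more than 36 mm to get clear.
- housing: Fixed blue housing of a buffing spindle, 100 (x) x 170 (y) x 173 mm high, origin at the centre of its underside, z up. Its open front is at x -50 mm and looks along -x. Closed, the door's x points along the housing's -y; it opens towards -x: 90 degrees open, door x lies along the housing's -x and the outer face looks to +y. The hinge turns freely, with about 1 mm of play.
- hinge_mid (a point): Where the lower pin's foot would be if the hinge leaf sat mid-slot: x -64, y 72, z 36 mm in the housing's frame (axes as the housing's). The leaf is bolted fast, up to 12 mm to either side of this in housing y; where is NOT reported: find the pins by touch or sight. The leaf's plate reaches out to x -52 mm; beside the pins, x below -52 mm is free.
- pins_mid (a point): Middle between the feet of the two pins, mid-slot again (x -64, y 72, z 80.5 mm in the housing's frame). Two upright brass pins on one vertical axis, diameter 8, 17 mm long, top 3 mm tapering to diameter 5, on 16 mm round shoulders at z 36 and 125 (tips at z 53 and 142). Door fully home: its knuckles rest on the shoulders, its origin is at x -64, z 30 mm.
- door_stop (a point): Middle of the rubber strip the closed door's back rests against, at x -58, y -55, z 95 mm in the housing's frame. Nothing latches the door; it stays where it is left.
- lintel (a point): Middle of the lower front edge of a lintel that juts out of the housing over the closed door, at x -64, y -33, z 167 mm in the housing's frame; it spans y -81 to 15 mm. It leaves 7 mm over the door, so the door cannot be hung closed.
- suction_mallet: Bystander, leave alone: stand-up lapper, round black rubber foot 72 mm across, upright wooden handle, 184 tall, at the back left (mm); origin under its middle.
- blue_tape: Bystander, leave alone: roll of blue masking tape lying flat, 104 across, 24 high, at the back (mm); origin under its middle.
- filter_cap: Bystander, leave alone: black round oil-filter cap wrench, 74 across, 22 high, at the back right (mm); origin under its middle.
- wrench_3: Bystander, leave alone: combination wrench, 250 long, 45 wide, 10 high, lying along its own y, at the front (mm); origin under its middle.
- pliers_2: Bystander, leave alone: pliers with blue handles, 168 long, 64 wide, 14 high, lying along its own y, at the front (mm); origin under its middle.
- wrench_4: Bystander, leave alone: small combination wrench, 150 long, 24 wide, 6 high, lying along its own y, at the right (mm); origin under its middle.
- punch_1: Bystander, leave alone: drift punch, 150 long, 11 thick, lying along its own y, before the housing (mm); origin under its middle.

How it is judged:
By the outcome, as a careful person would: the job done as asked, in the order asked, and still so for the second after the job is handed in, with the robot touching nothing.
It also fails if it takes over 54 s, if anything falls off the work surface, if the arm or the gripper's body presses on something with over 40 N, if the wrist force passes 120 N, or if a joint passes its speed limit or range.

## Working session

There is one attempt and no reset: what is moved stays moved. The work goes in short steps, Python scripts to look and compute and a tool call to move; the robot and the scene stay as the last step left them, time stands still between calls to the robot, and variables do not carry over. Pictures are saved under pics/ and viewed, and the job is handed in when it is done.

Besides the shell and the picture viewer there is one more tool, called after "Emit:" by a JSON object that holds its "fn" and its "kwargs", one argument or row to a line. send_rows: Moves the arm, as the interface text tells. Its arguments: {"type":"object","properties":{"deltas":{"type":"array","items":{"type":"array","items":{"type":"array","items":{"type":"number"}}}},"jaw":{"type":"number"},"force":{"type":"number"}},"required":["deltas"]}

```bash
mkdir -p pics
cat > h.py <<'E'
import numpy as np,cv2
from workcell import *
def save(p,n): cv2.imwrite('pics/'+n,cv2.cvtColor(p['img'],cv2.COLOR_RGB2BGR))
def cloud(p,R=None,t=None):
    H,W=p['z_map'].shape; f=H/2/np.tan(np.radians(p['vfov']/2))
    v,u=np.mgrid[:H,:W]; z=p['z_map']
    C=np.stack([(u-p['cx'])/f*z,(v-p['cy'])/f*z,z],-1)
    if R is None: R,t=np.array(p['R']),np.array(p['t'])
    return (C-t)@R   # R^T (C-t)
def proj(p,X):
    H=420;f=H/2/np.tan(np.radians(p['vfov']/2)); c=np.asarray(X)@np.array(p['R']).T+p['t']
    return np.stack([c[...,0]/c[...,2]*f+p['cx'],c[...,1]/c[...,2]*f+p['cy']],-1)
E
python3 - <<'E'
from h import *
import pickle
s=get_state(); print(s)
for n in ['scene','top']:
    p=read_camera(n); save(p,n+'0.png'); pickle.dump(p,open(n+'0.pkl','wb'))
    print(n,p['vfov'],p['cx'],p['cy'],np.array(p['R']).round(3).tolist(),p['t'])
    C=cloud(p)
    for th in ['door','stand','housing','punch_1']:
        for d in silhouettes(p,th)[:2]:
            m=d['mask']&(p['z_map']>0); print(th,round(d['conf'],2),np.round(d['box']),np.percentile(C[m],[2,50,98],axis=0).round(3).tolist())
E
```

```text
{'clock': 0.0, 'joint_pos': array([ 9.63407555e-01,  3.13987191e-01,  4.49596614e-02,  1.30362808e+00,
       -2.05411197e-05,  1.43123826e+00]), 'qvel': array([-0.00139143,  0.00201107,  0.0008819 ,  0.00018855, -0.00033227,
       -0.00182727]), 'tau': array([-2.97619717e-04, -4.80626357e+01,  2.98534620e+01,  1.94411696e-02,
       -2.40120162e-04, -2.29770029e-05]), 'tcp_pos': array([0.25898202, 0.51277673, 0.23040851]), 'orientation': array([-3.29617971e-04,  2.31787904e-01,  9.72765904e-01, -8.69302831e-04]), 'wrist_force': array([ 0.31836058, -0.41698986, -0.57156922]), 'ft_torque': array([-0.0310024 ,  0.07168869, -0.03077301]), 'finger_gap': 0.08509051807495209}
scene 49.15917419147959 274.0093774734147 210.99838085594263 [[0.799, -0.601, -0.011], [-0.406, -0.527, -0.746], [0.443, 0.601, -0.665]] [-0.45993997  0.25844375  1.19917956]
door 0.7 [217. 190.  32.  51.] [[0.402, 0.129, 0.019], [0.457, 0.15, 0.088], [0.531, 0.184, 0.141]]
stand 0.69 [220. 211.  38.  31.] [[0.391, 0.101, 0.003], [0.44, 0.129, 0.012], [0.526, 0.153, 0.046]]
housing 0.76 [317. 228.  74.  81.] [[0.521,
[... 374 characters left out ...]
 -0.134], [0.134, -0.017, -0.991]] [-0.11947395  0.53184929  1.11223174]
door 0.66 [168. 235.  30.  61.] [[0.405, 0.13, 0.009], [0.466, 0.154, 0.111], [0.535, 0.188, 0.144]]
door 0.53 [300. 191.  72.  62.] [[0.526, -0.254, 0.01], [0.577, -0.171, 0.174], [0.638, -0.089, 0.178]]
stand 0.73 [184. 240.  29.  56.] [[0.397, 0.103, 0.003], [0.458, 0.132, 0.012], [0.537, 0.157, 0.047]]
housing 0.79 [299. 193.  78.  63.] [[0.525, -0.255, 0.007], [0.577, -0.17, 0.174], [0.641, -0.089, 0.178]]
housing 0.75 [169. 235.  29.  55.] [[0.405, 0.13, 0.007], [0.466, 0.154, 0.114], [0.535, 0.185, 0.144]]
punch_1 0.44 [258. 256.  49.  10.] [[0.413, -0.128, -0.001], [0.423, -0.055, 0.011], [0.434, -0.005, 0.017]]
```

Run:
```python
import cv2
a=cv2.imread('pics/scene0.png');b=cv2.imread('pics/top0.png')
cv2.imwrite('pics/s1.png',cv2.resize(a[140:300,140:400],(800,492),interpolation=cv2.INTER_CUBIC))
cv2.imwrite('pics/t1.png',cv2.resize(b[140:290,120:360],(800,500),interpolation=cv2.INTER_CUBIC))
```

```text
(no output)
```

View pics/s1.png

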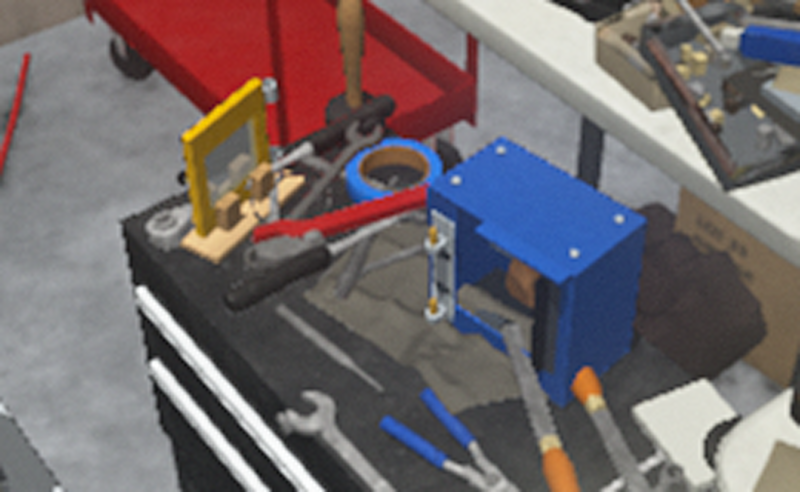

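View pics/t1.png

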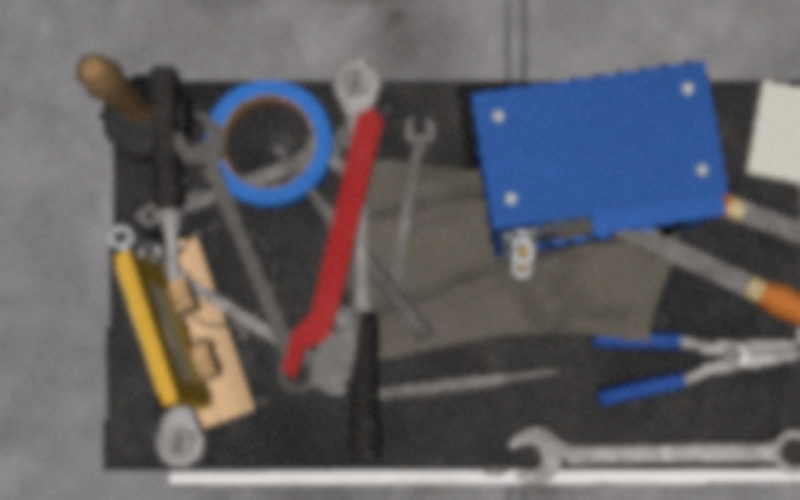

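View pics/top0.png

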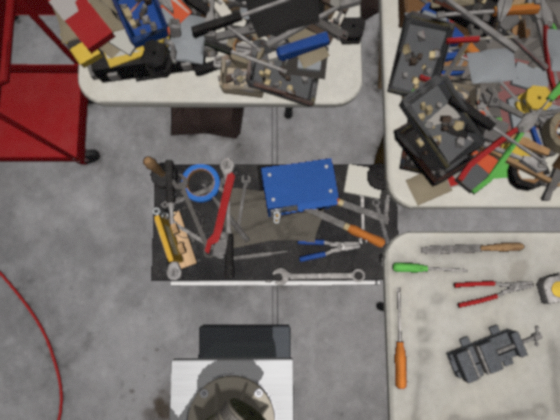

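View pics/scene0.png

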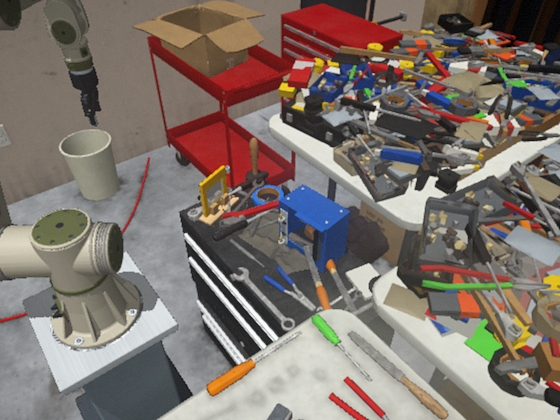

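Run:
```python
from h import *
import pickle
p=pickle.load(open('top0.pkl','rb'));q=pickle.load(open('scene0.pkl','rb'))
for n,p in (('top',p),('scene',q)):
    C=cloud(p); hsv=cv2.cvtColor(p['img'],cv2.COLOR_RGB2HSV); ok=p['z_map']>0
    y=ok&(hsv[...,0]>18)&(hsv[...,0]<35)&(hsv[...,1]>140)&(C[...,2]>.125)&(C[...,2]<.16)&(C[...,0]<.6)&(C[...,1]>.1)&(C[...,1]<.25)
    P=C[y]; print(n,'door',y.sum(),P.mean(0).round(4),P.min(0).round(3),P.max(0).round(3))
    r=cv2.minAreaRect((P[:,:2]*1000).astype(np.float32)); print(r)
    b=ok&(abs(hsv[...,0]-110)<15)&(hsv[...,1]>120)&(C[...,2]>.160)&(C[...,2]<.185)&(C[...,0]<.75)&(C[...,0]>.45)&(abs(C[...,1]+.17)<.15)
    P=C[b]; print(n,'hous',b.sum(),P.mean(0).round(4),P.min(0).round(3),P.max(0).round(3))
    print(cv2.minAreaRect((P[:,:2]*1000).astype(np.float32)), np.median(P[:,2]))
    br=ok&(hsv[...,0]>10)&(hsv[...,0]<32)&(hsv[...,1]>90)&(C[...,2]>.03)&(C[...,2]<.16)&(C[...,0]<.6)&(C[...,0]>.45)&(abs(C[...,1]+.1)<.05)
    print('brass',C[br].round(3).tolist())
```

```text
top door 294 [0.4587 0.1521 0.1392] [0.405 0.13  0.126] [0.512 0.176 0.146]
((459.3861389160156, 153.58824157714844), (114.34436798095703, 13.12944507598877), 19.343936920166016)
top hous 344 [ 0.5848 -0.1778  0.1734] [ 0.524 -0.262  0.161] [ 0.645 -0.082  0.179]
((580.830810546875, -172.3557586669922), (113.59403991699219, 171.90402221679688), 6.783283233642578) 0.17362128972733923
brass [[0.514, -0.118, 0.143]]
scene door 182 [0.4515 0.148  0.1354] [0.401 0.124 0.125] [0.509 0.173 0.144]
((453.99969482421875, 151.16458129882812), (115.90386962890625, 16.380849838256836), 19.488615036010742)
scene hous 1157 [ 0.5829 -0.1747  0.1716] [ 0.519 -0.263  0.16 ] [ 0.644 -0.085  0.177]
((577.58154296875, -173.80384826660156), (115.62232971191406, 172.17626953125), 8.805042266845703) 0.17194390330749607
brass [[0.509, -0.119, 0.142], [0.512, -0.119, 0.141], [0.509, -0.118, 0.138], [0.51, -0.121, 0.139], [0.508, -0.119, 0.135], [0.509, -0.123, 0.138], [0.507, -0.121, 0.134], [0.511, -0.12, 0.131], [0.509, -0.118, 0.127], [0.511, -0.121, 0.127], [0.507, -0.12, 0.055], [0.51, -0.121, 0.055], [0.509, -0.118, 0.048], [0.511, -0.121, 0.049], [0.51, -0.117, 0.043], [0.51, -0.121, 0.046], [0.508, -0.12, 0.043], [0.509, -0.122, 0.043], [0.508, -0.12, 0.038], [0.51, -0.121, 0.038]]
```

Emit:
{"fn": "send_rows", "kwargs": {
  "deltas": [
    [[2, -3.6, 3, 0, 0, 5], [4, -7.2, 4, 0, 0, 10], [6.1, -10.8, 4, 0, 0, 15], [8.1, -14.4, 4, 0, 0, 20], [10.1, -18, 4, 0, 0, 25], [12.1, -21.5, 4, 0, 0, 30], [14.1, -25.1, 4, 0, 0, 35], [16.2, -28.7, 4, 0, 0, 40], [18.2, -32.3, 4, 0, 0, 45], [20.2, -35.9, 4, 0, 0, 46.2], [20.2, -35.9, 4, 0, 0, 46.2]]
  ]
}}

```text
clock: 1.6
tcp_pos: [0.4636, 0.1506, 0.2712]
orientation: [0.001, -0.166, 0.986, -0.001]
wrist_force: [-1.0, -0.3, 0.4]
finger_gap: 0.0855
```

```bash
cat >> h.py <<'E'
from scipy.spatial.transform import Rotation as Ro
def wcloud():
    s=get_state(); p=read_camera('wrist'); w,x,y,z=s['orientation']
    Rt=Ro.from_quat([x,y,z,w]).as_matrix(); He=np.array(p['hand_eye'])
    Rwc=Rt@He[:3,:3]; tw=Rt@He[:3,3]+s['tcp_pos']   # X=Rwc C+tw
    p['R']=Rwc.T; p['t']=-Rwc.T@tw
    return s,p,cloud(p)
E
python3 - <<'E'
from h import *
import pickle
s,p,C=wcloud(); print(s['clock'],s['tcp_pos'],s['joint_pos'],p['hand_eye'],p['vfov'])
save(p,'w0.png'); pickle.dump((s,p),open('w0.pkl','wb'))
E
```

```text
1.6 [0.46356876 0.15058304 0.27123654] [ 1.49931837e-01  1.32792550e-01 -8.74354933e-02  1.34953677e+00
 -1.16562077e-03 -1.82835468e-01] [[-5.55752052e-04 -9.59190806e-01 -2.82759066e-01  7.35718879e-02]
 [ 9.99999845e-01 -5.36978386e-04 -1.43893654e-04  1.15739718e-03]
 [-1.38140372e-05 -2.82759103e-01  9.59190956e-01 -1.41229565e-01]
 [ 0.00000000e+00  0.00000000e+00  0.00000000e+00  1.00000000e+00]] 62.559369935618335
```

View pics/w0.png

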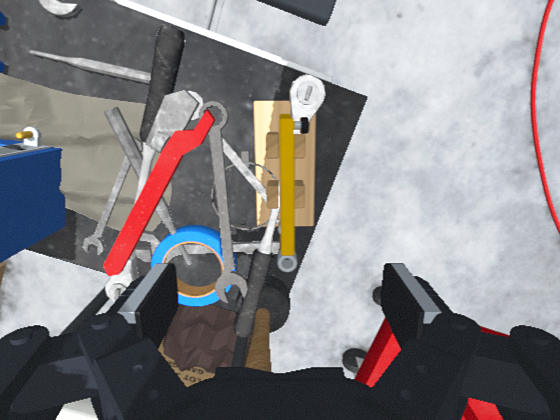

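```bash
cat > fd.py <<'E'
from h import *
def door(p,C,zlo,zhi,box):
    hsv=cv2.cvtColor(p['img'],cv2.COLOR_RGB2HSV)
    y=(p['z_map']>0)&(hsv[...,0]>18)&(hsv[...,0]<35)&(hsv[...,1]>140)&(C[...,2]>zlo)&(C[...,2]<zhi)&(C[...,0]>box[0])&(C[...,0]<box[1])&(C[...,1]>box[2])&(C[...,1]<box[3])
    P=C[y]; n=cv2.connectedComponents(y.astype(np.uint8))[0]
    m=P[:,:2].mean(0); u,s_,vt=np.linalg.svd(P[:,:2]-m); d=vt[0]; d=d*(-1 if d[0]>0 else 1)
    nn=np.array([-d[1],d[0]]); a=(P[:,:2]-m)@d; b=(P[:,:2]-m)@nn
    print('n',y.sum(),'mean',m,'ang(dir)',np.degrees(np.arctan2(-d[1],-d[0])),'along',np.percentile(a,[.5,99.5]),'perp',np.percentile(b,[1,99]),'z',np.median(P[:,2]))
    org=m+d*np.percentile(a,.5)-d*.014+nn*np.percentile(b,[1,99]).mean()
    print('origin est',org,'grip',org+d*.068)
    return org,d
E
python3 - <<'E'
from fd import *
import pickle
s,p=pickle.load(open('w0.pkl','rb')); C=cloud(p)
door(p,C,.134,.15,(.38,.56,.1,.22))
# knuckle ring
m=(C[...,2]>.118)&(C[...,2]<.13)&(C[...,0]>.5)&(C[...,0]<.56)&(C[...,1]>.1)&(C[...,1]<.22)
P=C[m];print('knuckle',len(P),P.mean(0),P.min(0),P.max(0))
E
```

```text
n 1885 mean [0.45302582 0.15439325] ang(dir) 19.748548188507097 along [-0.05987881  0.05396482] perp [-0.00529968  0.0056585 ] z 0.13855651487291878
origin est [0.52262004 0.17918751] grip [0.45861948 0.1562108 ]
knuckle 212 [0.52451393 0.17991983 0.12289613] [0.51606929 0.17104527 0.11804349] [0.53285287 0.1885057  0.12556454]
```

Emit:
{"fn": "send_rows", "kwargs": {
  "deltas": [
    [[-0.15, 0.3, -2, 0, 0, 0.3], [-0.15, 0.3, -5, 0, 0, 0.3], [-0.15, 0.3, -8.5, 0, 0, 0.3], [-0.15, 0.3, -12, 0, 0, 0.3], [-0.15, 0.3, -15, 0, 0, 0.3], [-0.15, 0.3, -16.1, 0, 0, 0.3], [-0.15, 0.3, -16.1, 0, 0, 0.3], [-0.15, 0.3, -16.1, 0, 0, 0.3]]
  ]
}}

```text
clock: 2.45
tcp_pos: [0.4604, 0.1579, 0.1115]
orientation: [0.001, -0.171, 0.985, 0.0]
wrist_force: [-0.2, -0.9, 0.2]
finger_gap: 0.0855
```

Run:
```python
from fd import *
import pickle
s,p,C=wcloud(); print(s['clock'],s['tcp_pos'],s['orientation'],s['wrist_force'])
save(p,'w1.png'); pickle.dump((s,p),open('w1.pkl','wb'))
door(p,C,.134,.15,(.38,.56,.1,.22))
```

```text
2.45 [0.46044487 0.15789285 0.11152941] [ 7.51350566e-04 -1.71388849e-01  9.85203171e-01  9.75521728e-05] [-0.20260318 -0.87132026  0.15667024]
n 7480 mean [0.44085936 0.14977436] ang(dir) 19.74142654766552 along [-0.05015044  0.04100081] perp [-0.0056973   0.00581858] z 0.13853290960329662
origin est [0.50125994 0.17138576] grip [0.43725653 0.148417  ]
```

View pics/w1.png

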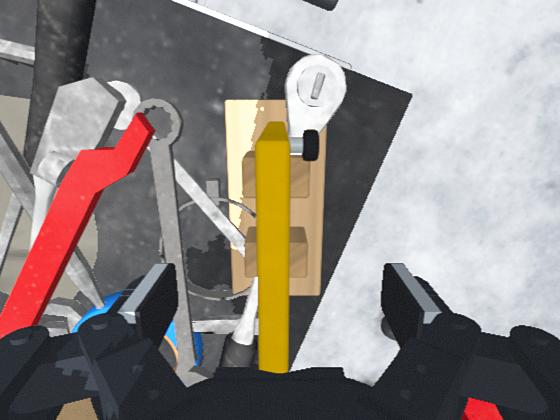

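Emit:
{"fn": "send_rows", "kwargs": {
  "deltas": [
    [[0, -0.1, -0.1, 0, 0, 0.2], [0, -0.1, -0.1, 0, 0, 0.2], [0, -0.1, -0.1, 0, 0, 0.2], [0, -0.1, -0.1, 0, 0, 0.2], [0, -0.1, -0.1, 0, 0, 0.2], [0, -0.1, -0.1, 0, 0, 0.2], [0, -0.1, -0.1, 0, 0, 0.2], [0, -0.1, -0.1, 0, 0, 0.2]]
  ],
  "jaw": -1,
  "force": 70
}}

```text
clock: 3.3
tcp_pos: [0.4602, 0.1562, 0.1096]
orientation: [0.0, -0.173, 0.985, -0.0]
wrist_force: [-0.2, -0.6, 4.1]
finger_gap: 0.0109
```

Emit:
{"fn": "send_rows", "kwargs": {
  "deltas": [
    [[0, 0, 0.5, 0, 0, 0], [0, 0, 2, 0, 0, 0], [0, 0, 4.5, 0, 0, 0], [0, 0, 7, 0, 0, 0], [0.5, -2, 8, 0, 0, -1.5], [1.5, -4.5, 8, 0, 0, -3.5], [2.5, -7.5, 8, 0, 0, -6], [3.5, -10.5, 8, 0, 0, -8.5], [4, -12, 8, 0, 0, -10], [4, -12, 8, 0, 0, -10], [4, -12, 8, 0, 0, -10]]
  ]
}}

```text
clock: 4.4
tcp_pos: [0.499, 0.0366, 0.1887]
orientation: [-0.001, -0.086, 0.996, 0.001]
wrist_force: [0.1, 0.9, -4.2]
finger_gap: 0.0111
```

Run:
```python
from fd import *
import pickle
s,p,C=wcloud(); print(s['clock'],s['tcp_pos'],s['orientation'],s['wrist_force'],s['finger_gap'])
save(p,'w2.png'); pickle.dump((s,p),open('w2.pkl','wb'))
q=read_camera('scene'); save(q,'s2.png'); pickle.dump(q,open('s2.pkl','wb'))
cv2.imwrite('pics/s2c.png',cv2.resize(cv2.imread('pics/s2.png')[140:300,140:400],(800,492),interpolation=cv2.INTER_CUBIC))
```

```text
4.4 [0.49901496 0.0365556  0.18866374] [-9.97357794e-04 -8.61390845e-02  9.96282405e-01  6.58129045e-04] [ 0.12925716  0.93601041 -4.21421283] 0.011118299256426002
```

View pics/w2.png

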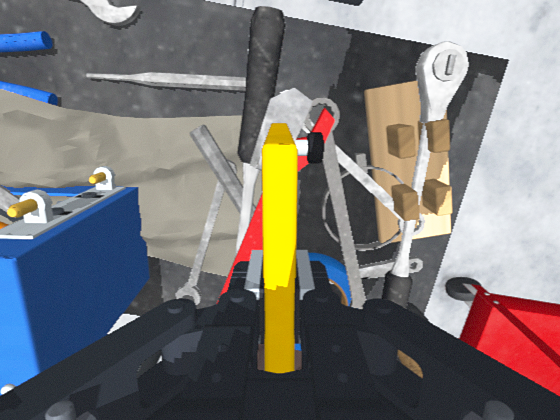

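View pics/s2c.png

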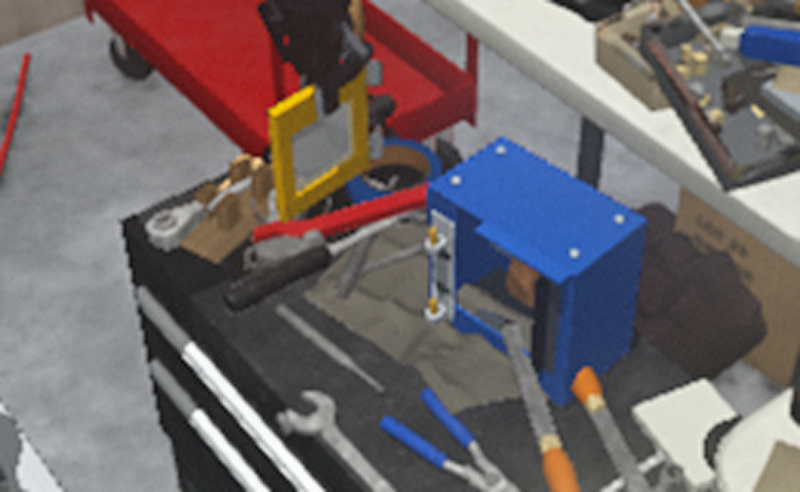

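Run:
```python
from fd import *
import pickle
s,p=pickle.load(open('w2.pkl','rb')); C=cloud(p)
hsv=cv2.cvtColor(p['img'],cv2.COLOR_RGB2HSV)
br=(p['z_map']>0)&(hsv[...,0]>15)&(hsv[...,0]<32)&(hsv[...,1]>120); br[:,200:]=0; br[:150]=0; br[240:]=0
n,l,st,ct=cv2.connectedComponentsWithStats(br.astype(np.uint8))
from scipy.optimize import least_squares
cam=-p['R'].T@p['t']; print('cam',cam)
for i in range(1,n):
    if st[i,4]<15: continue
    P=C[l==i]; print(st[i],P.mean(0).round(4),P.min(0).round(4),P.max(0).round(4))
    for lo,hi in ((.037,.049),(.126,.138)):
        Q=P[(P[:,2]>lo)&(P[:,2]<hi)]
        if len(Q)<20: continue
        r=least_squares(lambda c:np.hypot(Q[:,0]-c[0],Q[:,1]-c[1])-.004,Q[:,:2].mean(0)+[.003,-.003],loss='soft_l1',f_scale=.0005)
        print('axis',lo,len(Q),r.x,np.std(r.fun))
# top housing outline: blue, left side face
m=(p['z_map']>0)&(abs(hsv[...,0]-112)<12)&(hsv[...,1]>120)&(C[...,2]>.02)&(C[...,2]<.165)&(C[...,1]<-.07)&(C[...,1]>-.12)&(C[...,0]>.52)
P=C[m];print(len(P)); 
if len(P)>50:
    q=np.polyfit(P[:,0],P[:,1],1);print('side y=',q,np.degrees(np.arctan(q[0])),P.min(0),P.max(0))
m=(p['z_map']>0)&(C[...,2]>.171)&(C[...,2]<.185)&(C[...,1]<-.07);m[:,200:]=0
print('top',m.sum(),C[m].min(0),C[m].max(0))
# door in hand
door(p,C,.19,.23,(.35,.6,-.02,.12))
q=pickle.load(open('scene0.pkl','rb'));Cs=cloud(q)
hs=cv2.cvtColor(q['img'],cv2.COLOR_RGB2HSV)
b=(q['z_map']>0)&(abs(hs[...,0]-110)<15)&(hs[...,1]>120)&(Cs[...,2]>.160)&(Cs[...,2]<.185)&(Cs[...,0]<.75)&(Cs[...,0]>.45)&(abs(Cs[...,1]+.17)<.15)
print(cv2.boxPoints(cv2.minAreaRect((Cs[b][:,:2]*1000).astype(np.float32))))
```

```text
cam [0.42653251 0.0245697  0.33002421]
[ 89 173  16  11 129] [ 0.5105 -0.1149  0.0465] [ 0.5072 -0.1353  0.0153] [ 0.5256 -0.1115  0.0529]
axis 0.037 58 [ 0.51143905 -0.1160371 ] 0.0003894776602557023
[  7 199  30  18 350] [ 0.5105 -0.115   0.1339] [ 0.5068 -0.2202  0.0059] [ 0.5758 -0.1111  0.1419]
axis 0.126 194 [ 0.5113535  -0.11627742] 0.0004450168019513858
3
top 3037 [ 0.52152757 -0.10456004  0.17100076] [ 0.61021683 -0.08183779  0.17610073]
n 7631 mean [0.47678502 0.03353754] ang(dir) 9.88216372967626 along [-0.04961606  0.03908189] perp [-0.00575249  0.00568415] z 0.21758751816360689
origin est [0.53945134 0.04448915] grip [0.47246027 0.03281882]
[[ 507.27396  -97.57959]
 [ 533.6294  -267.72675]
 [ 647.88916 -250.0281 ]
 [ 621.5337   -79.88095]]
```

Emit:
{"fn": "send_rows", "kwargs": {
  "deltas": [
    [[-1.5, -1.5, 0, 0, 0, -0.2], [-3.5, -3.5, 0, 0, 0, -0.4], [-5.5, -6, -0.5, 0, 0, -0.6], [-7.5, -9, -1.2, 0, 0, -0.9], [-8.5, -12, -2, 0, 0, -1.1], [-8.5, -14.5, -2.6, 0, 0, -1.1], [-8, -16.4, -2.9, 0, 0, -1.1], [-8, -16.4, -2.9, 0, 0, -1.1], [-8, -16.4, -2.9, 0, 0, -1.1], [-8, -16.4, -2.9, 0, 0, -1.1]]
  ]
}}

```text
clock: 5.5
tcp_pos: [0.4196, -0.1266, 0.1604]
orientation: [-0.0, -0.077, 0.997, 0.0]
wrist_force: [-0.2, 0.8, -3.7]
finger_gap: 0.0107
```

Run:
```python
from fd import *
import pickle
s,p,C=wcloud(); print(s['clock'],s['tcp_pos'],s['orientation'],s['wrist_force'],s['finger_gap'])
save(p,'w3.png'); pickle.dump((s,p),open('w3.pkl','wb'))
q=read_camera('scene'); save(q,'s3.png'); pickle.dump(q,open('s3.pkl','wb'))
cv2.imwrite('pics/s3c.png',cv2.resize(cv2.imread('pics/s3.png')[150:270,220:380],(800,600),interpolation=cv2.INTER_CUBIC))
door(p,C,.18,.21,(.25,.6,-.22,-.05))
```

```text
5.5 [ 0.41955537 -0.12656605  0.16035554] [-1.78491993e-04 -7.74536124e-02  9.96995862e-01  3.97731858e-04] [-0.23986137  0.76709404 -3.74103934] 0.010699455746272226
n 7484 mean [ 0.39769142 -0.12915681] ang(dir) 8.774393761452945 along [-0.04923487  0.0394747 ] perp [-0.00572249  0.00570449] z 0.18928297076548042
origin est [ 0.46018486 -0.1195018 ] grip [ 0.39298068 -0.12987481]
```

View pics/w3.png

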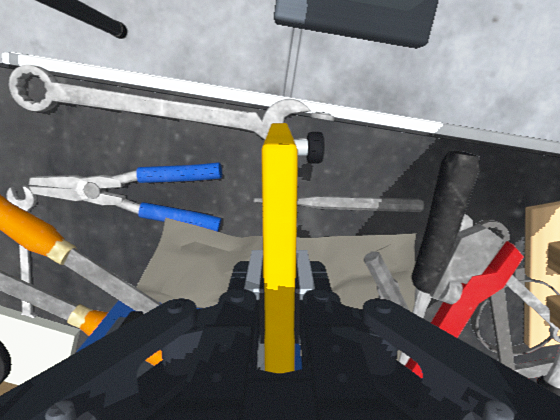

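View pics/s3c.png

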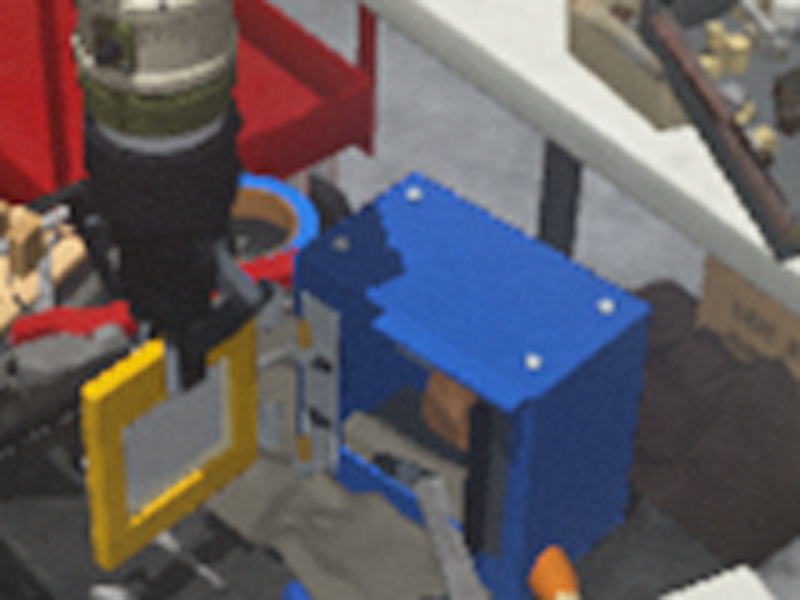

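Emit:
{"fn": "send_rows", "kwargs": {
  "deltas": [
    [[1, -0.05, 0, 0, 0, 0], [2, -0.05, 0, 0, 0, 0], [2.45, -0.05, 0, 0, 0, 0], [2.45, -0.05, 0, 0, 0, 0], [2.45, -0.05, -0.4, 0, 0, 0], [2.45, -0.05, -0.8, 0, 0, 0], [2.45, -0.05, -1, 0, 0, 0], [2.45, -0.05, -1, 0, 0, 0], [2.45, -0.05, -1, 0, 0, 0]]
  ]
}}

```text
clock: 6.5
tcp_pos: [0.4441, -0.1282, 0.1503]
orientation: [-0.0, -0.077, 0.997, 0.0]
wrist_force: [-0.6, 1.0, -3.8]
finger_gap: 0.011
```

Run:
```python
from fd import *
import pickle
s,p,C=wcloud(); print(s['clock'],s['tcp_pos'],s['orientation'],s['wrist_force'],s['ft_torque'])
q=read_camera('scene'); save(q,'s4.png'); pickle.dump(q,open('s4.pkl','wb'))
cv2.imwrite('pics/s4c.png',cv2.resize(cv2.imread('pics/s4.png')[180:260,230:337],(800,598),interpolation=cv2.INTER_CUBIC))
o,d=door(p,C,.17,.20,(.25,.6,-.22,-.05))
```

```text
6.5 [ 0.44409181 -0.12824796  0.15025906] [-9.32246747e-05 -7.65847217e-02  9.97063067e-01  1.05912213e-04] [-0.6421441   0.98422846 -3.84535488] [-0.01942424 -0.01371119 -0.04516999]
n 7474 mean [ 0.42232641 -0.1307871 ] ang(dir) 8.712612894218415 along [-0.04900842  0.03958103] perp [-0.00569914  0.00568841] z 0.17918019226819937
origin est [ 0.48460694 -0.12123738] grip [ 0.41739162 -0.13153791]
```

View pics/s4c.png

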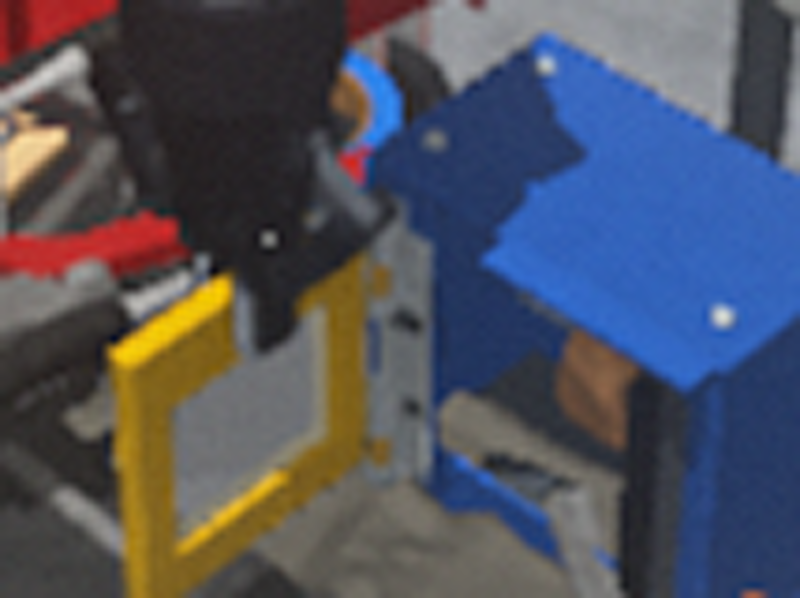

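Emit:
{"fn": "send_rows", "kwargs": {
  "deltas": [
    [[0, 0.11, 0, 0, 0, 0], [0, 0.11, 0, 0, 0, 0], [0, 0.11, -0.2, 0, 0, 0], [0, 0.11, -0.4, 0, 0, 0], [0, 0.11, -0.6, 0, 0, 0], [0, 0.11, -0.8, 0, 0, 0], [0, 0.11, -0.8, 0, 0, 0]]
  ]
}}

```text
clock: 7.3
tcp_pos: [0.4441, -0.127, 0.1419]
orientation: [-0.0, -0.077, 0.997, 0.0]
wrist_force: [0.6, 0.5, -4.4]
finger_gap: 0.0108
```

Emit:
{"fn": "send_rows", "kwargs": {
  "deltas": [
    [[0, 0, -0.3, 0, 0, 0], [0, 0, -0.6, 0, 0, 0], [0, 0, -0.9, 0, 0, 0], [0, 0, -1.1, 0, 0, 0], [0, 0, -1.2, 0, 0, 0], [0, 0, -1.2, 0, 0, 0]]
  ]
}}

```text
clock: 7.9
tcp_pos: [0.4442, -0.1271, 0.1301]
orientation: [-0.0, -0.077, 0.997, 0.0]
wrist_force: [0.1, -0.6, -4.0]
finger_gap: 0.011
```

Run:
```python
from fd import *
import pickle
s,p,C=wcloud(); print(s['clock'],s['tcp_pos'],s['orientation'],s['wrist_force'],s['ft_torque'])
q=read_camera('scene'); save(q,'s5.png')
cv2.imwrite('pics/s5c.png',cv2.resize(cv2.imread('pics/s5.png')[180:260,230:337],(800,598),interpolation=cv2.INTER_CUBIC))
```

```text
7.9 [ 0.44421437 -0.12709476  0.13013391] [-1.39408852e-04 -7.66976640e-02  9.97054377e-01  1.34994284e-04] [ 0.07551282 -0.57675646 -3.97029966] [ 0.00457961  0.04107329 -0.01184815]
```

View pics/s5c.png

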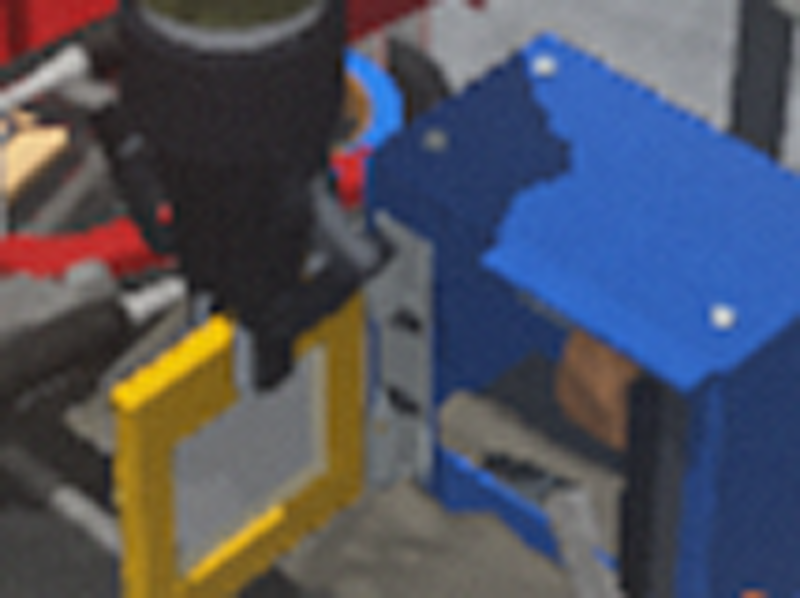

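Pins have vanished inside the knuckles. Press down gently until it seats.

Emit:
{"fn": "send_rows", "kwargs": {
  "deltas": [
    [[0, 0, -0.1, 0, 0, 0], [0, 0, -0.2, 0, 0, 0], [0, 0, -0.2, 0, 0, 0]]
  ]
}}

```text
clock: 8.3
tcp_pos: [0.4445, -0.1273, 0.1292]
orientation: [0.0, -0.077, 0.997, -0.0]
wrist_force: [-4.2, -0.6, 4.1]
finger_gap: 0.0106
```

Emit:
{"fn": "send_rows", "kwargs": {
  "deltas": [
    [[0, 0, 0.1, 0, 0, 0], [0, 0, 0.1, 0, 0, 0], [0, 0, 0.1, 0, 0, 0], [0, 0, 0.1, 0, 0, 0], [0, 0, 0.1, 0, 0, 0], [0, 0, 2, 0, 0, 0], [0, 0, 5, 0, 0, 0], [0, 0, 9, 0, 0, 0], [0, 0, 11, 0, 0, 0], [0, 0, 11, 0, 0, 0]]
  ],
  "jaw": 1
}}

```text
clock: 9.3
tcp_pos: [0.4461, -0.128, 0.2415]
orientation: [0.003, -0.077, 0.997, -0.002]
wrist_force: [0.6, 0.2, -0.7]
finger_gap: 0.0854
```

Run:
```python
from fd import *
import pickle
s,p,C=wcloud(); print(s['clock'],s['tcp_pos'],s['orientation'],s['wrist_force'],s['finger_gap'],s['joint_pos'])
save(p,'w6.png'); pickle.dump((s,p),open('w6.pkl','wb'))
q=read_camera('scene'); save(q,'s6.png')
cv2.imwrite('pics/s6c.png',cv2.resize(cv2.imread('pics/s6.png')[160:280,220:380],(800,600),interpolation=cv2.INTER_CUBIC))
o,d=door(p,C,.145,.18,(.25,.6,-.22,-.05))
```

```text
9.3 [ 0.44613952 -0.1279942   0.24151993] [ 0.00269742 -0.07671737  0.9970481  -0.00150383] [ 0.56757037  0.24222461 -0.71890431] 0.0853877998828965 [-4.52701672e-01  9.02576962e-02 -2.08464649e-01  1.26589872e+00
  1.29124503e-04 -6.06287661e-01]
n 2827 mean [ 0.43363663 -0.12791815] ang(dir) 8.42458919125216 along [-0.06018611  0.05275217] perp [-0.00581532  0.00565696] z 0.15632568279694914
origin est [ 0.50701064 -0.11697099] grip [ 0.43974439 -0.12693351]
```

View pics/w6.png

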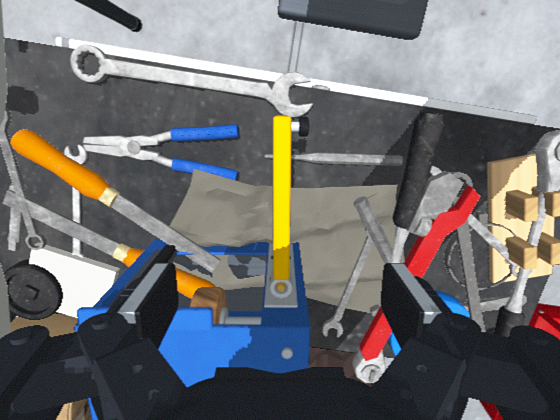

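View pics/s6c.png

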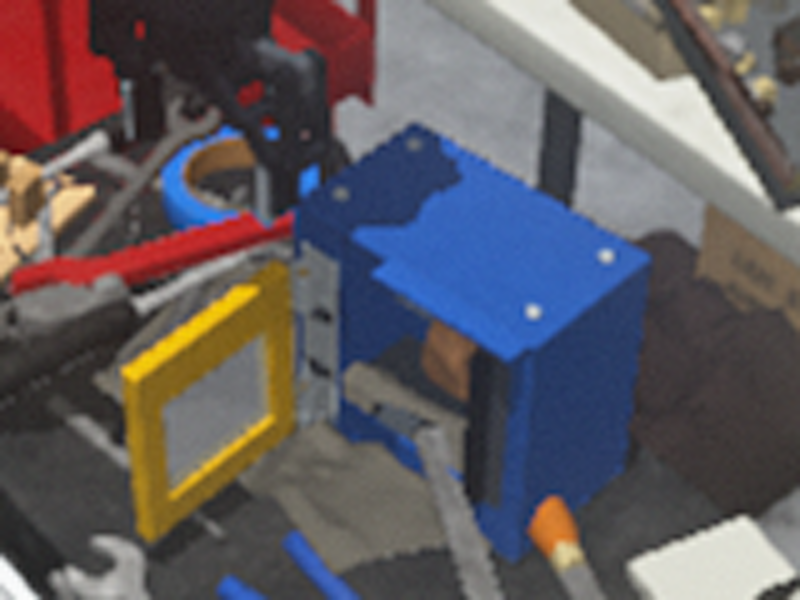

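Run:
```python
from fd import *
import pickle
s,p=pickle.load(open('w6.pkl','rb')); C=cloud(p)
pin=np.array([.5114,-.1162]); th=np.radians(8.6)
hx=np.array([np.cos(th),np.sin(th)]);hy=np.array([-np.sin(th),np.cos(th)])
a=(C[...,:2]-pin)@hx; b=(C[...,:2]-pin)@hy
m=(p['z_map']>0)&(a<-.0)&(a>-.16)&(b<-.015)&(b>-.16)&(C[...,2]>.015)
print(m.sum()); 
P=C[m];
for A,B,z in list(zip(a[m],b[m],P[:,2]))[::max(1,m.sum()//40)]: print(round(A*1e3),round(B*1e3),round(z*1e3))
# lintel / housing front: points z>.16
t=(p['z_map']>0)&(C[...,2]>.165)&(C[...,2]<.18)&(b>-.2)&(b<.03)&(a>-.03)
print('front by b:',[(B,round(a[t&(b<B+.01)&(b>B)].min()*1e3,1)) for B in np.arange(-.19,.02,.015) if (t&(b<B+.01)&(b>B)).sum()>5])
t2=t; print('b max',b[t].max())
```

```text
25636
-115 -48 15
-56 -90 27
-47 -65 26
-38 -82 26
-30 -96 25
-23 -97 24
-17 -42 24
-9 -23 16
-3 -108 21
-76 -44 254
-80 -49 276
-75 -56 276
0 -136 168
-73 -43 282
-82 -49 300
-74 -45 292
-81 -41 303
-64 -43 282
-86 -34 313
-85 -35 314
-86 -33 316
-87 -32 318
-85 -34 318
-86 -38 319
-73 -56 306
-81 -62 317
-85 -35 322
-75 -63 313
-85 -36 324
-86 -25 326
-86 -21 326
-86 -20 327
-85 -22 327
-86 -22 328
-85 -22 329
-86 -17 330
-62 -61 308
-79 -15 325
-86 -22 332
-86 -23 333
-87 -22 335
front by b: [(np.float64(-0.14499999999999996), np.float64(-0.8)), (np.float64(-0.12999999999999995), np.float64(-1.1)), (np.float64(-0.08499999999999991), np.float64(5.5)), (np.float64(-0.0699999999999999), np.float64(-0.8)), (np.float64(-0.05499999999999988), np.float64(-0.8)), (np.float64(-0.03999999999999987), np.float64(12.4)), (np.float64(-0.024999999999999856), np.float64(13.2)), (np.float64(-0.009999999999999842), np.float64(13.2)), (np.float64(0.005000000000000171), np.float64(12.6))]
b max 0.021316472589271815
```

Run:
```python
from fd import *
pin=np.array([.5114,-.1162]); th=np.radians(8.6)
hx=np.array([np.cos(th),np.sin(th)]);hy=np.array([-np.sin(th),np.cos(th)])
s=get_state(); t=s['tcp_pos'][:2]; d=t-pin; print('now a,b',d@hx,d@hy,'z',s['tcp_pos'])
W=lambda a,b:pin+a*hx+b*hy
st=W(-.095,.045); print('to start',(st-t)*100)
for ph in list(range(90,-1,-5)):
    f=np.radians(ph); r=.095
    u=np.array([-np.sin(f),-np.cos(f)]); n=np.array([-np.cos(f),np.sin(f)])
    h=.006+.0145*np.sin(f)+.011*np.cos(f)
    c=r*u+h*n; print(ph,((W(*c)-st)*100).round(2),W(*c).round(4))
```

```text
now a,b -0.06786487611848326 -0.0008678495815076071 z [ 0.44442794 -0.12720629  0.23814771]
to start [-3.36888915  4.12944689]
90 [ 0.37 -2.42] [ 0.4144 -0.1101]
85 [ 0.33 -3.18] [ 0.414  -0.1177]
80 [ 0.35 -3.96] [ 0.4143 -0.1255]
75 [ 0.45 -4.74] [ 0.4152 -0.1333]
70 [ 0.61 -5.52] [ 0.4168 -0.1411]
65 [ 0.84 -6.3 ] [ 0.4191 -0.149 ]
60 [ 1.14 -7.08] [ 0.4221 -0.1567]
55 [ 1.52 -7.83] [ 0.4259 -0.1642]
50 [ 1.97 -8.56] [ 0.4304 -0.1715]
45 [ 2.49 -9.25] [ 0.4357 -0.1784]
40 [ 3.09 -9.9 ] [ 0.4416 -0.1849]
35 [  3.75 -10.5 ] [ 0.4483 -0.1909]
30 [  4.48 -11.04] [ 0.4555 -0.1963]
25 [  5.26 -11.52] [ 0.4634 -0.2011]
20 [  6.1  -11.92] [ 0.4717 -0.2051]
15 [  6.98 -12.24] [ 0.4806 -0.2083]
10 [  7.9  -12.48] [ 0.4897 -0.2107]
5 [  8.84 -12.62] [ 0.4992 -0.2122]
0 [  9.81 -12.68] [ 0.5088 -0.2127]
```

Emit:
{"fn": "send_rows", "kwargs": {
  "deltas": [
    [[-1.2, 1.4, 0, 0, 0, 0], [-2.4, 2.9, 0, 0, 0, 0], [-3.4, 4.2, 0, 0, 0, 0], [-3.4, 4.2, 0, 0, 0, 0], [-3.4, 4.2, 0, 0, 0, 0], [-3.4, 4.2, -2, 0, 0, 0], [-3.4, 4.2, -5, 0, 0, 0], [-3.4, 4.2, -8, 0, 0, 0], [-3.4, 4.2, -10, 0, 0, 0], [-3.4, 4.2, -10.3, 0, 0, 0], [-3.4, 4.2, -10.3, 0, 0, 0]]
  ],
  "jaw": -1
}}

```text
clock: 10.5
tcp_pos: [0.4103, -0.0854, 0.135]
orientation: [-0.001, -0.077, 0.997, 0.0]
wrist_force: [0.4, -0.3, 0.1]
finger_gap: -0.0
```

Emit:
{"fn": "send_rows", "kwargs": {
  "deltas": [
    [[0.2, -0.8, 0, 0, 0, 0], [0.37, -1.6, 0, 0, 0, 0], [0.37, -2.2, 0, 0, 0, 0], [0.35, -2.8, 0, 0, 0, 0], [0.33, -3.4, 0, 0, 0, 0], [0.35, -4, 0, 0, 0, 0], [0.45, -4.7, 0, 0, 0, 0], [0.6, -5.5, 0, 0, 0, 0], [0.85, -6.3, 0, 0, 0, 0], [1.15, -7.1, 0, 0, 0, 0], [1.5, -7.8, 0, 0, 0, 0], [2, -8.5, 0, 0, 0, 0]]
  ]
}}

```text
clock: 11.7
tcp_pos: [0.4305, -0.1708, 0.1352]
orientation: [-0.0, -0.077, 0.997, 0.0]
wrist_force: [0.2, -0.4, -0.6]
finger_gap: 0.0
```

Run:
```python
from h import *
s=get_state(); print(s['clock'],s['tcp_pos'],s['wrist_force'])
q=read_camera('scene'); save(q,'s7.png')
cv2.imwrite('pics/s7c.png',cv2.resize(cv2.imread('pics/s7.png')[160:280,220:380],(800,600),interpolation=cv2.INTER_CUBIC))
```

```text
11.7 [ 0.43054185 -0.17075207  0.13524142] [ 0.20477964 -0.35038227 -0.64146557]
```

View pics/s7c.png

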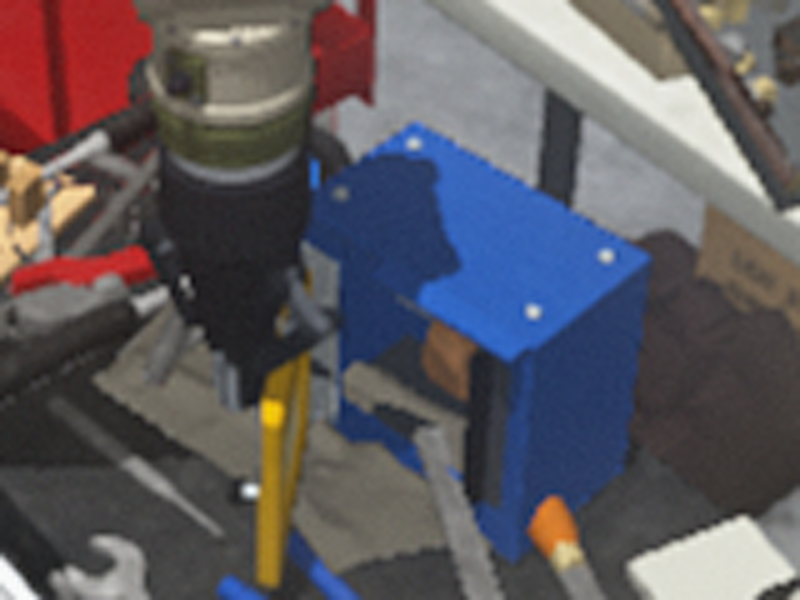

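Emit:
{"fn": "send_rows", "kwargs": {
  "deltas": [
    [[0.25, -0.4, 0, 0, 0, 0], [0.5, -0.75, 0, 0, 0, 0], [0.8, -1.1, 0, 0, 0, 0], [1.1, -1.4, 0, 0, 0, 0], [1.45, -1.7, 0, 0, 0, 0], [1.8, -2, 0, 0, 0, 0], [2.15, -2.3, 0, 0, 0, 0], [2.5, -2.55, 0, 0, 0, 0], [2.9, -2.8, 0, 0, 0, 0], [3.3, -3.05, 0, 0, 0, 0], [3.7, -3.25, 0, 0, 0, 0], [4.1, -3.4, 0, 0, 0, 0]]
  ]
}}

```text
clock: 12.95
tcp_pos: [0.4716, -0.2043, 0.1353]
orientation: [-0.0, -0.077, 0.997, 0.0]
wrist_force: [-0.7, 0.5, 0.8]
finger_gap: 0.0001
```

Run:
```python
from h import *
s=get_state(); print(s['clock'],s['tcp_pos'],s['wrist_force'])
q=read_camera('scene'); save(q,'s8.png')
cv2.imwrite('pics/s8c.png',cv2.resize(cv2.imread('pics/s8.png')[160:280,220:380],(800,600),interpolation=cv2.INTER_CUBIC))
```

```text
12.95 [ 0.47164147 -0.20433205  0.13530565] [-0.67942001  0.50289513  0.79745367]
```

View pics/s8c.png

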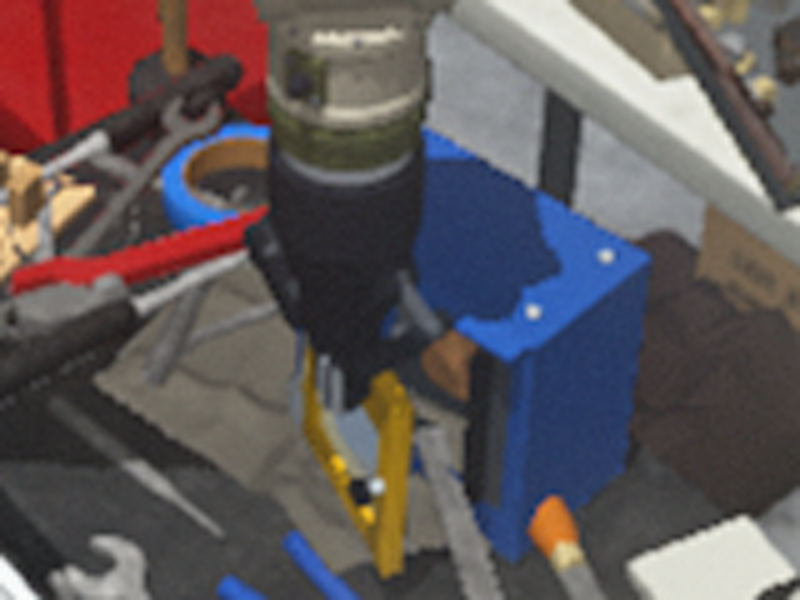

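Emit:
{"fn": "send_rows", "kwargs": {
  "deltas": [
    [[0.3, -0.1, 0, 0, 0, 0], [0.6, -0.2, 0, 0, 0, 0], [0.9, -0.3, 0, 0, 0, 0], [1.2, -0.4, 0, 0, 0, 0], [1.5, -0.5, 0, 0, 0, 0], [1.8, -0.55, 0, 0, 0, 0], [2.1, -0.6, 0, 0, 0, 0], [2.4, -0.65, 0, 0, 0, 0], [2.6, -0.7, 0, 0, 0, 0], [2.8, -0.7, 0, 0, 0, 0], [2.9, -0.75, 0, 0, 0, 0], [3, -0.75, 0, 0, 0, 0]]
  ]
}}

```text
clock: 14.2
tcp_pos: [0.5013, -0.2117, 0.1353]
orientation: [-0.0, -0.077, 0.997, 0.0]
wrist_force: [-0.2, -0.5, 0.1]
finger_gap: 0.0001
```

Run:
```python
from h import *
s=get_state(); print(s['clock'],s['tcp_pos'],s['wrist_force'])
q=read_camera('scene'); save(q,'s9.png')
cv2.imwrite('pics/s9c.png',cv2.resize(cv2.imread('pics/s9.png')[160:280,220:380],(800,600),interpolation=cv2.INTER_CUBIC))
```

```text
14.2 [ 0.50134156 -0.21168215  0.13532037] [-0.17958953 -0.46161025  0.06187414]
```

View pics/s9c.png

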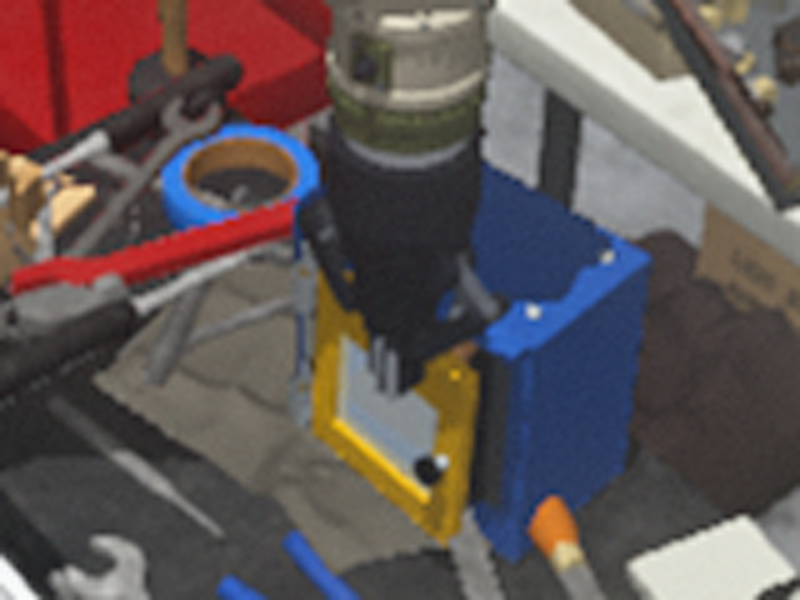

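Emit:
{"fn": "send_rows", "kwargs": {
  "deltas": [
    [[0.15, 0, 0, 0, 0, 0], [0.3, -0.05, 0, 0, 0, 0], [0.45, -0.05, 0, 0, 0, 0], [0.6, -0.05, 0, 0, 0, 0], [0.7, -0.05, 0, 0, 0, 0], [0.7, -0.05, 0, 0, 0, 0]]
  ]
}}

```text
clock: 14.85
tcp_pos: [0.5085, -0.2122, 0.1353]
orientation: [0.0, -0.077, 0.997, 0.0]
wrist_force: [0.3, 0.1, -0.4]
finger_gap: 0.0001
```

Emit:
{"fn": "send_rows", "kwargs": {
  "deltas": [
    [[0.1, 0, 0, 0, 0, 0], [0.2, 0, 0, 0, 0, 0], [0.3, 0, 0, 0, 0, 0], [0.3, 0, 0, 0, 0, 0]]
  ]
}}

```text
clock: 15.25
tcp_pos: [0.5109, -0.2121, 0.1353]
orientation: [-0.0, -0.077, 0.997, 0.0]
wrist_force: [-2.4, -0.3, 0.4]
finger_gap: 0.0001
```

Emit:
{"fn": "send_rows", "kwargs": {
  "deltas": [
    [[0.1, 0, 0, 0, 0, 0], [0.15, 0, 0, 0, 0, 0], [0.15, 0, 0, 0, 0, 0], [0.15, 0, 0, 0, 0, 0]]
  ]
}}

```text
clock: 15.65
tcp_pos: [0.511, -0.2121, 0.1351]
orientation: [-0.002, -0.076, 0.997, 0.0]
wrist_force: [-7.0, -0.4, 2.9]
finger_gap: 0.0002
```

Run:
```python
from h import *
s=get_state(); print(s['clock'],s['tcp_pos'],s['wrist_force'])
q=read_camera('scene'); save(q,'s10.png')
cv2.imwrite('pics/s10c.png',cv2.resize(cv2.imread('pics/s10.png')[160:280,220:380],(800,600),interpolation=cv2.INTER_CUBIC))
```

```text
15.65 [ 0.51098505 -0.21205948  0.13506359] [-7.04658191 -0.38782401  2.94662661]
```

View pics/s10c.png

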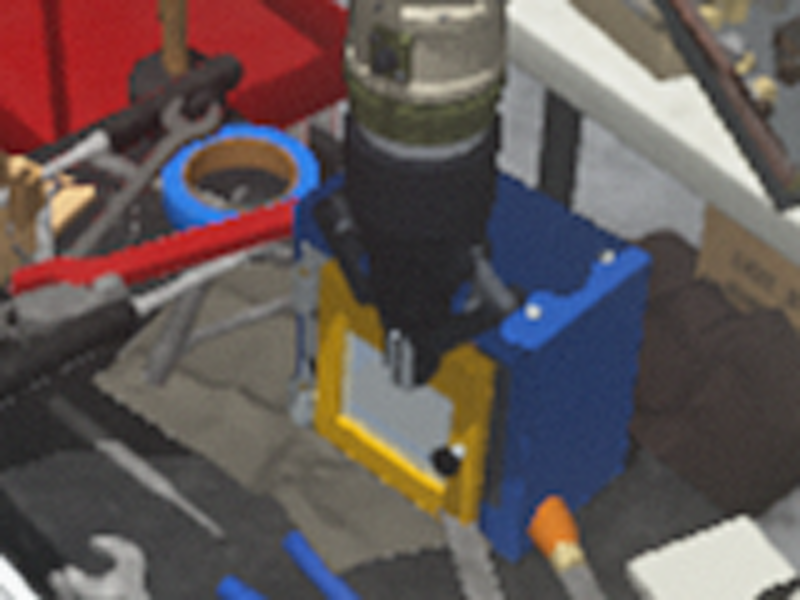

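Emit:
{"fn": "send_rows", "kwargs": {
  "deltas": [
    [[-0.1, 0, 0, 0, 0, 0], [-0.3, 0, 0, 0, 0, 0], [-1, 0, 0, 0, 0, 0], [-3, 0, 0, 0, 0, 0], [-6, 0, 2, 0, 0, 0], [-9, 0, 6, 0, 0, 0], [-11, 2, 10, 0, 0, 0], [-12, 5, 13, 0, 0, 0], [-12, 6, 13, 0, 0, 0], [-12, 6, 13, 0, 0, 0], [-12, 6, 13, 0, 0, 0]]
  ]
}}

```text
clock: 16.8
tcp_pos: [0.3929, -0.1522, 0.2645]
orientation: [-0.0, -0.077, 0.997, 0.0]
wrist_force: [0.2, -0.5, -1.1]
finger_gap: -0.0002
```

Run:
```python
from fd import *
s,p,C=wcloud(); print(s['clock'],s['tcp_pos'],s['wrist_force'])
save(p,'w11.png')
q=read_camera('scene'); save(q,'s11.png')
cv2.imwrite('pics/s11c.png',cv2.resize(cv2.imread('pics/s11.png')[160:280,220:380],(800,600),interpolation=cv2.INTER_CUBIC))
pin=np.array([.5114,-.1162]); th=np.radians(8.6)
hx=np.array([np.cos(th),np.sin(th)]);hy=np.array([-np.sin(th),np.cos(th)])
for n,p,C in (('w',p,C),('s',q,cloud(q))):
    hsv=cv2.cvtColor(p['img'],cv2.COLOR_RGB2HSV)
    a=(C[...,:2]-pin)@hx; b=(C[...,:2]-pin)@hy
    m=(p['z_map']>0)&(hsv[...,0]>18)&(hsv[...,0]<35)&(hsv[...,1]>140)&(abs(a)<.05)&(b<0)&(b>-.15)&(C[...,2]>.03)&(C[...,2]<.17)
    for lo,hi in ((.04,.155),):
        f=m&(C[...,2]<hi)&(C[...,2]>lo)&(C[...,2]<.152); 
        if f.sum()>30: k=np.polyfit(b[f],a[f],1); print(n,f.sum(),'outer face a at b=0',k[1],'slope deg',np.degrees(np.arctan(k[0])),'b range',b[f].min(),b[f].max(),'zmax',C[...,2][m].max(), np.percentile(C[...,2][m],99))
```

```text
16.8 [ 0.39293666 -0.15222709  0.26448813] [ 0.20365533 -0.49719317 -1.06354436]
w 869 outer face a at b=0 -0.005350292638862485 slope deg 1.5596540442285192 b range -0.14333538586913408 -0.055820967030105424 zmax 0.15939532051085428 0.15842643348543403
s 577 outer face a at b=0 -0.005278424783108218 slope deg 0.48042876379272265 b range -0.13416348283285429 -0.0006257243645512372 zmax 0.16164699299054275 0.15963746666063836
```

View pics/w11.png

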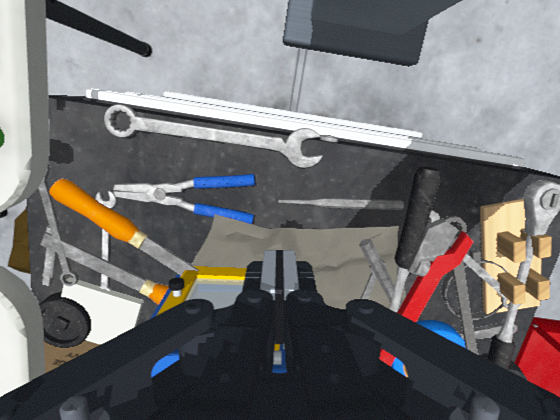

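View pics/s11c.png

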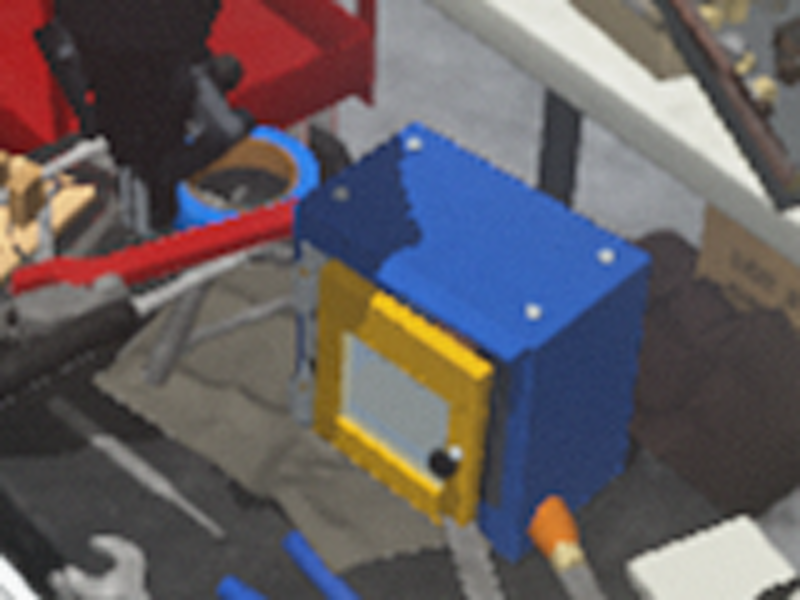

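```bash
cat > ang.py <<'E'
from fd import *
pin=np.array([.5114,-.1162]); th=np.radians(8.6)
hx=np.array([np.cos(th),np.sin(th)]);hy=np.array([-np.sin(th),np.cos(th)])
def meas(q):
    C=cloud(q); hsv=cv2.cvtColor(q['img'],cv2.COLOR_RGB2HSV)
    a=(C[...,:2]-pin)@hx; b=(C[...,:2]-pin)@hy
    f=(q['z_map']>0)&(hsv[...,0]>18)&(hsv[...,0]<35)&(hsv[...,1]>140)&(abs(a)<.05)&(b<-.01)&(b>-.128)&(C[...,2]>.035)&(C[...,2]<.15)
    k=np.polyfit(b[f],a[f],1); r=a[f]-np.polyval(k,b[f]); g=abs(r)<.004
    k=np.polyfit(b[f][g],a[f][g],1)
    print(f.sum(),'a0',k[1].round(4),'open deg',np.degrees(np.arctan(k[0])).round(2),'a at edge',np.polyval(k,-.13).round(4))
def knob(img):
    c=img[225:262,290:325]; g=cv2.cvtColor(c,cv2.COLOR_RGB2GRAY); m=g<45; ys,xs=np.nonzero(m); print('knob px',xs.mean()+290,ys.mean()+225,len(xs))
E
python3 - <<'E'
from ang import *
print(get_state()['clock'])
q=read_camera('scene'); meas(q); save(q,'s12.png'); q=read_camera('scene'); meas(q);save(q,'s13.png')
A=cv2.imread('pics/s10.png');T=None
for n in ('s11','s12','s13'):
    B=cv2.imread('pics/%s.png'%n)
    for nm,(r0,r1,c0,c1) in {'knob':(243,260,300,316),'lowrail':(245,266,290,318)}.items():
        t=cv2.resize(A[r0:r1,c0:c1],None,fx=8,fy=8,interpolation=cv2.INTER_CUBIC); w=cv2.resize(B[r0-4:r1+4,c0-4:c1+4],None,fx=8,fy=8,interpolation=cv2.INTER_CUBIC)
        _,v,_,l=cv2.minMaxLoc(cv2.matchTemplate(w,t,cv2.TM_CCOEFF_NORMED)); print(n,nm,v,(l[0]/8-4,l[1]/8-4))
E
```

```text
16.9
495 a0 -0.0047 open deg 1.24 a at edge -0.0075
504 a0 -0.0049 open deg 1.14 a at edge -0.0075
s11 knob 0.9771007299423218 (-0.625, 0.375)
s11 lowrail 0.9765790700912476 (-0.5, 0.25)
s12 knob 0.9772452712059021 (-0.625, 0.375)
s12 lowrail 0.9771448373794556 (-0.5, 0.25)
s13 knob 0.9764662384986877 (-0.625, 0.375)
s13 lowrail 0.9765385985374451 (-0.5, 0.25)
```

Emit:
{"fn": "send_rows", "kwargs": {
  "deltas": [
    [[0.5, -2.5, -1, 0, 0, 0], [1, -4.5, -3, 0, 0, 0], [3, -6, -7, 0, 0, 0], [6, -6, -10.5, 0, 0, 0], [8.5, -6, -13, 0, 0, 0], [10, -6, -13, 0, 0, 0], [10.7, -6, -13, 0, 0, 0], [11, -6, -13, 0, 0, 0], [11.1, -6, -13, 0, 0, 0], [11.2, -6, -13, 0, 0, 0], [11.25, -6, -13, 0, 0, 0], [11.3, -6, -13, 0, 0, 0]]
  ]
}}

```text
clock: 18.2
tcp_pos: [0.5056, -0.2123, 0.1359]
orientation: [0.0, -0.077, 0.997, -0.0]
wrist_force: [0.1, -0.9, 0.9]
finger_gap: 0.0002
```

Emit:
{"fn": "send_rows", "kwargs": {
  "deltas": [
    [[0.03, 0, 0, 0, 0, 0], [0.06, 0, 0, 0, 0, 0], [0.09, 0, 0, 0, 0, 0], [0.12, 0, 0, 0, 0, 0], [0.15, 0, 0, 0, 0, 0], [0.18, 0, 0, 0, 0, 0], [0.21, 0, 0, 0, 0, 0], [0.24, 0, 0, 0, 0, 0], [0.27, 0, 0, 0, 0, 0], [0.3, 0, 0, 0, 0, 0], [0.33, 0, 0, 0, 0, 0], [0.35, 0, 0, 0, 0, 0]]
  ]
}}

```text
clock: 19.4
tcp_pos: [0.5093, -0.2121, 0.1353]
orientation: [-0.0, -0.077, 0.997, 0.0]
wrist_force: [0.0, -0.0, 0.1]
finger_gap: 0.0001
```

Run:
```python
from ang import *
s=get_state();print(s['clock'],s['tcp_pos'],s['wrist_force'])
q=read_camera('scene'); meas(q)
```

```text
19.4 [ 0.50929068 -0.21214633  0.13531223] [ 0.00975344 -0.01074302  0.1378501 ]
418 a0 -0.0052 open deg 0.85 a at edge -0.0071
```

Emit:
{"fn": "send_rows", "kwargs": {
  "deltas": [
    [[0.02, 0, 0, 0, 0, 0], [0.04, 0, 0, 0, 0, 0], [0.06, 0, 0, 0, 0, 0], [0.08, 0, 0, 0, 0, 0], [0.1, 0, 0, 0, 0, 0], [0.12, 0, 0, 0, 0, 0], [0.13, 0, 0, 0, 0, 0], [0.14, 0, 0, 0, 0, 0], [0.15, 0, 0, 0, 0, 0], [0.15, 0, 0, 0, 0, 0], [0.15, 0, 0, 0, 0, 0]]
  ]
}}

```text
clock: 20.55
tcp_pos: [0.5108, -0.2121, 0.1353]
orientation: [0.0, -0.077, 0.997, 0.0]
wrist_force: [-0.3, -0.2, -0.3]
finger_gap: -0.0
```

Emit:
{"fn": "send_rows", "kwargs": {
  "deltas": [
    [[0.01, 0, 0, 0, 0, 0], [0.02, 0, 0, 0, 0, 0], [0.03, 0, 0, 0, 0, 0], [0.04, 0, 0, 0, 0, 0], [0.04, 0, 0, 0, 0, 0]]
  ]
}}

```text
clock: 21.05
tcp_pos: [0.5109, -0.2121, 0.1353]
orientation: [-0.0, -0.077, 0.997, 0.0]
wrist_force: [-2.5, 0.4, 1.3]
finger_gap: -0.0001
```

Run:
```python
from ang import *
s=get_state();print(s['clock'],s['tcp_pos'],s['wrist_force'])
q=read_camera('scene'); meas(q); save(q,'s14.png')
```

```text
21.05 [ 0.51092102 -0.21212302  0.13530323] [-2.54161455  0.43339417  1.29025246]
422 a0 -0.0049 open deg 0.15 a at edge -0.0052
```

Touching the stop at 2.5 N. Back off very slowly.

Emit:
{"fn": "send_rows", "kwargs": {
  "deltas": [
    [[-0.01, 0, 0, 0, 0, 0], [-0.02, 0, 0, 0, 0, 0], [-0.03, 0, 0, 0, 0, 0], [-0.04, 0, 0, 0, 0, 0], [-0.05, 0, 0, 0, 0, 0], [-0.06, 0, 0, 0, 0, 0], [-0.07, 0, 0, 0, 0, 0], [-0.08, 0, 0, 0, 0, 0], [-0.09, 0, 0, 0, 0, 0], [-0.1, 0, 0, 0, 0, 0], [-0.12, 0, 0, 0, 0, 0], [-0.15, 0, 0, 0, 0, 0]]
  ]
}}

```text
clock: 22.3
tcp_pos: [0.5098, -0.2122, 0.1354]
orientation: [0.0, -0.077, 0.997, -0.0]
wrist_force: [-0.7, 0.0, 0.8]
finger_gap: 0.0003
```

Emit:
{"fn": "send_rows", "kwargs": {
  "deltas": [
    [[-0.05, 0, 0, 0, 0, 0], [-0.2, 0, 0, 0, 0, 0], [-0.6, 0, 0, 0, 0, 0], [-1.5, 0, 0, 0, 0, 0], [-3.5, 0, 0, 0, 0, 0], [-6, 0, 2, 0, 0, 0], [-9, 0, 6, 0, 0, 0], [-11, 2, 10, 0, 0, 0], [-12, 5, 13, 0, 0, 0], [-12, 8, 13, 0, 0, 0], [-12, 8, 13, 0, 0, 0]]
  ]
}}

```text
clock: 23.4
tcp_pos: [0.3888, -0.13, 0.2668]
orientation: [0.001, -0.078, 0.997, -0.0]
wrist_force: [0.8, -0.4, -0.1]
finger_gap: -0.0002
```

Run:
```python
from ang import *
s=get_state();print(s['clock'],s['tcp_pos'],s['wrist_force'])
for i in (15,16,17):
    q=read_camera('scene'); meas(q); save(q,'s%d.png'%i)
A=cv2.imread('pics/s14.png')
for n in ('s15','s17'):
    B=cv2.imread('pics/%s.png'%n)
    for nm,(r0,r1,c0,c1) in {'knob':(243,260,300,316),'lowrail':(245,266,290,318)}.items():
        t=cv2.resize(A[r0:r1,c0:c1],None,fx=8,fy=8,interpolation=cv2.INTER_CUBIC); w=cv2.resize(B[r0-4:r1+4,c0-4:c1+4],None,fx=8,fy=8,interpolation=cv2.INTER_CUBIC)
        _,v,_,l=cv2.minMaxLoc(cv2.matchTemplate(w,t,cv2.TM_CCOEFF_NORMED)); print(n,nm,v,(l[0]/8-4,l[1]/8-4))
cv2.imwrite('pics/s17c.png',cv2.resize(cv2.imread('pics/s17.png')[140:300,170:383],(800,600),interpolation=cv2.INTER_CUBIC))
```

```text
23.4 [ 0.38877302 -0.12995363  0.26679052] [ 0.80853057 -0.4278554  -0.12562879]
511 a0 -0.0049 open deg 0.67 a at edge -0.0064
508 a0 -0.0046 open deg 0.85 a at edge -0.0066
508 a0 -0.0047 open deg 0.82 a at edge -0.0066
s15 knob 0.975214958190918 (-0.375, 0.25)
s15 lowrail 0.9798680543899536 (-0.25, 0.25)
s17 knob 0.9752357602119446 (-0.375, 0.25)
s17 lowrail 0.9796929955482483 (-0.375, 0.125)
```

View pics/s17c.png

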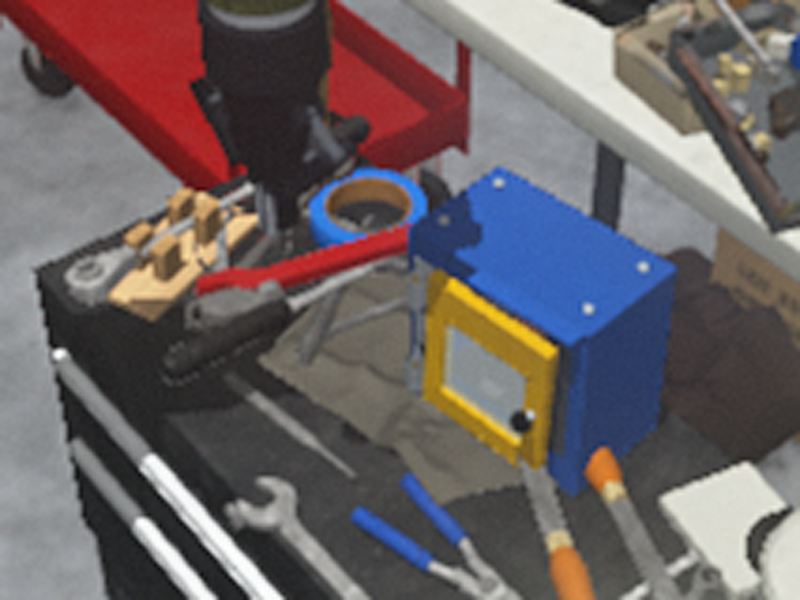

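Emit:
{"fn": "send_rows", "kwargs": {
  "deltas": [
    [[0, 0, 0, 0, 0, 0], [0, 0, 0, 0, 0, 0], [0, 0, 0, 0, 0, 0], [0, 0, 0, 0, 0, 0], [0, 0, 0, 0, 0, 0], [0, 0, 0, 0, 0, 0], [0, 0, 0, 0, 0, 0], [0, 0, 0, 0, 0, 0]]
  ]
}}

```text
clock: 24.35
tcp_pos: [0.3897, -0.1321, 0.2654]
orientation: [0.0, -0.077, 0.997, 0.0]
wrist_force: [0.4, 0.3, 0.2]
finger_gap: -0.0
```

Run:
```python
from ang import *
q=read_camera('scene'); meas(q); save(q,'s18.png'); print(get_state()['clock'])
print(hand_in())
```

```text
506 a0 -0.005 open deg 0.72 a at edge -0.0066
24.4
the job is handed in; nothing more can be done
None
```

The guard door is back on its pins and swung shut, and I handed the job in at 24.4 s of the 54 s allowed. The hand-in reported no verdict.

- **Finding the pins:** I located both with the wrist camera, at about (0.511, -0.116) m. That puts the hinge leaf roughly 8 mm off its mid-slot position.
- **Hanging the door:** I lowered it about square to the housing. It slid over both pins without catching and stopped on the shoulders at the expected height, with the upward force rising by about 8 N. I then let go and backed away.
- **Closing:** I pushed the outer face with the closed fingers until the door met the stop. After that first push at 7 N the door rebounded about 2 mm at its free edge. I pushed again at about 2.5 N and backed off very slowly.

**Last checks**
- **Closed position:** The door reads 0.7–0.8° open, compared with 0.15° while I was holding it against the stop. That is about 1.5 mm at the free edge and close to the measurement noise, so it may be resting a hair off full rubber compression. It did not move over the final second.
- **Seating:** The door's top read about 160 mm high in the scene camera, which is its home height. The wrist camera read about 158 mm, though it reads low.
- **Arm and tools:** The arm was clear of everything. The tools looked where they had been in the pictures; I checked this by eye only. The door passed over a loose file on the table with only a few millimetres of clearance.

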